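# Seat the filter cassette in the dust box

### The arm

A 7-joint arm with a two-finger parallel gripper is mounted at the origin on the work surface. World frame = base frame: x ahead of the robot, y to its left, z up, the work surface at z = 0. Lengths are in m, angles in rad, forces in N, time in s.
With the tool pointing down it reaches from about 0.4 to 0.85 m from the base axis. Payload 4.5 kg.
Tool frame: the origin (TCP) lies on the centre line of the jaws, within the pads' length; the fingertips stand 11 mm ahead of it and the grasp point (between the pads) lies 8 mm behind it; z points along the fingers, y is the direction in which the jaws open and shut (so a half turn about z gives the same grasp; the last joint's range is limited). The gripper opens to 88 mm and grips with 3 to 60 N. Pads are 18 mm wide; open, the fingers measure 123 mm over their backs; the gripper's body (75 mm by 187 mm) begins 45 mm behind the grasp point.
Start: joints at [-1.268, 0.689, -0.195, 1.565, 0.157, 0.902, -0.215], TCP at [0.166, 0.603, 0.25] pointing down, gripper open.
Joint ranges: [-3.01, 3.01], [-0.46, 2.08], [-1.47, 1.51], [0.13, 2.56], [-1, 4.14], [0.04, 2.09], [-2.66, 2.66]. Speed limits (rad/s): [2.57, 2.57, 3.14, 3.14, 3.14, 3.14, 3.14].

### API

Orientations are given as a unit quaternion [x, y, z, w].
In Python, from plant import r, snapshot gives the robot as it stands.
- The arm moves only by the tool drive_tool, never from a script. Its argument "commands" is a list of rows, each an object of numbers: "wx", "wy", "wz": the turn, a rotation vector about the tool's x, y, z in rad; "dx", "dy", "dz": the shift along the tool's x, y, z in m; "claw": the opening, from 0 (shut) to 1 (fully open). A call has 1 to 12 rows; each row shifts and turns the commanded pose from where the row before left it, along the tool's axes as they then stand; what a row does not reach is not made up. A row lasts 1/10 s, in which the tool goes at most 50 mm and 8.59 degrees, less where a joint would pass 70% of its speed; a pose out of reach is approached as far as the arm can. A call is refused whole if a number of a shift passes 0.05 or a number of a turn 0.15, either way. A call with a gripper value outside its range is refused whole. The fingers move at their own pace and stop on an object; "grip_force" is the grip in N (left out, the last holds). Time passes only in rows, so rows that do not move let the fingers close. It gives the time, the measured TCP pose, the force and the opening at its end, in the units of the state.
- r.get_state(): the state, without advancing time (a new reading comes with each control period).
- snapshot(name): name is "scene" or "top"; returns a dict with "color" (384x512x3 uint8, red, green, blue), "fx", "fy", "cx", "cy" (pixels), "dist" ([k1, k2, p1, p2, k3] as OpenCV has them; the pictures are not rectified), "world_to_cam" (4x4, takes a point from world to camera coordinates). Camera axes: x right, y up, looking along -z (the intrinsics and any distortion apply to the point x, -y, -z); pixel columns grow to the right and rows downward; lengths in m; the calibration is good to about 2 mm. A picture is of the moment at which its call begins. There is no depth.
- r.finish_job(): hands the job in, once; it reports no verdict.
The state is a dict: "clock": time; "q": joint angles; "qd": joint speeds; "joint_torque": joint torques, N m; "tool_pos": TCP position; "eef_rot": TCP orientation; "contact_force": force on the tool from outside, world axes, zero at the start; "moment": the same for the moment, N m; "opening": opening from 0.0 (shut) to 1.0 (fully open).
Only numpy, scipy, OpenCV 4.12 (cv2) and the standard library are available. Lean on these libraries where they do the work, as an engineer would, in place of code of your own. Each camera call takes 0.05 s, during which the arm holds its last target. There are 200 camera calls.

### The job

The pleated filter cassette of the sanding dust box has been left half in, tilted, its high edge lying over the rim. Push it along until its low edge is tucked under the steel lip, then press the high edge down past the sprung catch so that the cassette lies fully home and flat in its recess. Touch only its wooden frame, not the delicate paper pleats, and leave the other things on the bench where they are.

Things in the scene. Friction and masses are not known exactly. Their poses are not given: they have to be found in the camera images.
- dust_box: Plywood dust box fixed to the bench, 178 mm wide (y), 90 mm high. Origin: centre of its recess, at bench level; +x points to the end with steel lip and hose port. Recess 204 mm (x) by 154 mm, ledge 60 mm above the bench. Side and rear walls (12 mm thick; rear inner face at x=-102) have rims at 90 mm; the sides guide the cassette. Catch housing behind the rear wall to x=-140, 68 mm high.
- recess (a point): Middle of the recess at ledge height (60 mm above the bench): the cassette's origin lies here within 3 mm when it is home. Axes as dust_box.
- lip_edge (a point): Middle of the free lower edge of the steel lip, at x=90 mm in the box frame and 78.5 mm above the bench (18.5 mm above the ledge). The lip is 3 mm thick and covers the last 12 mm of the recess, whose end wall lies 12 mm beyond this edge.
- rear_rim (a point): Middle of the top inner edge of the rear wall, x=-102 mm in the box frame, 90 mm above the bench.
- catch (a joint): Sprung steel catch, 32 mm wide, mid rear wall: 0 = sprung out, nose reaching 6.5 mm into the recess, 19 mm above the ledge; up to 0.010 m = pushed back. Its nose slopes steeply: a cassette pressed down near its rear edge (about 4 to 15 N) pushes it back and snaps in below it; the cassette's weight alone does not.
- filter: Filter cassette: pale wooden frame, paper pleats, 200 mm (x) by 150 mm by 14 mm thick, 0.24 to 0.4 kg. Origin: centre of underside; +x points to the edge that goes under the lip. End rails 44 mm wide. Starts tilted 10 degrees: +x edge low on the ledge, 27 to 38 mm short of the recess's end wall, underside leaning on the rear rim, -x edge overhanging it by 20 to 32 mm.
- pleats: The delicate white pleated paper in the frame's window, 112 mm (x) by 114 mm (y), its top 2 mm below the frame's upper face; fixed in the cassette, same origin and axes as it. Not to be pressed.
- filter_lead (a point): Middle of the lower (underside) edge of the cassette's +x end.
- filter_tail (a point): Middle of the top edge of the cassette's -x (raised) end.
- chisel: Bystander: chisel with wooden handle, 255 mm long, lying on the bench; origin at the ferrule.
- sanding_block: Bystander: cork sanding block 115 x 65 x 26 mm; origin centre of underside.
- screw_jar: Bystander: glass jar with steel lid, 64 mm diameter, 85 mm high; origin centre of underside.
- offcut: Bystander: dark wood offcut 140 x 55 x 35 mm; origin centre of underside.
There are look-alikes about, which are no part of the job. There is more than one size of the filter; the one meant has the size given above.

How it is judged:
By the outcome, as a careful person would: the job done as asked, in the order asked, and still so for the second after the job is handed in, with the robot touching nothing.
It also fails if it takes over 38 s, if anything falls off the work surface, if the arm or the gripper's body presses on something with over 40 N, if the wrist force passes 120 N, or if a joint passes its speed limit or range.

## Working session

There is one attempt and no reset: what is moved stays moved. The work goes in short steps, Python scripts to look and compute and a tool call to move; the robot and the scene stay as the last step left them, time stands still between calls to the robot, and variables do not carry over. Pictures are saved under pics/ and viewed, on a budget of 10 in all, crops included, one or two more only if the job needs it, and the job is handed in when it is done.

Besides the shell and the picture viewer there is one more tool, called after "Call:" in YAML: its name, and indented under it one key for each argument. drive_tool: Moves the arm, as the interface text tells. Its arguments: {"type":"object","properties":{"commands":{"type":"array","items":{"type":"object","properties":{"wx":{"type":"number"},"wy":{"type":"number"},"wz":{"type":"number"},"dx":{"type":"number"},"dy":{"type":"number"},"dz":{"type":"number"},"claw":{"type":"number"}}}},"grip_force":{"type":"number"}},"required":["commands"]}

```bash
mkdir -p pics; ls
python3 - <<'E'
from plant import r, snapshot
import cv2, pickle
for n in("scene","top"):
    s=snapshot(n); pickle.dump(s,open(n+"0.pkl","wb")); cv2.imwrite(f"pics/{n}0.png",cv2.resize(s["color"][:,:,::-1],(800,600)))
    print(n,s["fx"],s["fy"],s["cx"],s["cy"],s["dist"],s["world_to_cam"])
s=r.get_state(); print(s)
E
```

```text
pics
scene 351.1881085819661 351.1881085819661 253.73689077336437 191.5929107788164 [-0.04859124  0.          0.          0.          0.        ] [[-0.62005836  0.78427683  0.02091612  0.37122858]
 [-0.53151868 -0.43953563  0.72408309  0.22877736]
 [ 0.57707497  0.43785646  0.68939552 -1.3860083 ]
 [ 0.          0.          0.          1.        ]]
top 477.0959364451383 477.0959364451383 253.41201240837879 198.54988700031723 [-0.11752485  0.          0.          0.          0.        ] [[ 0.03134073 -0.99938739  0.01557564 -0.06955774]
 [ 0.99542193  0.03261656  0.0898407  -0.56506206]
 [-0.09029368  0.01268866  0.99583435 -1.60109804]
 [ 0.          0.          0.          1.        ]]
{'clock': 0.1, 'q': array([-1.26820207,  0.68988537, -0.19452149,  1.56623714,  0.15732099,
        0.9025195 , -0.21510404]), 'qd': array([ 0.00073089, -0.00103947, -0.00028503, -0.00263763, -0.00153059,
       -0.00267317,  0.00143326]), 'joint_torque': array([-3.07163835e-03, -5.28501964e+01, -1.27161719e+00, -1.53837562e+01,
       -5.25851687e-02,  1.92743020e-03,  3.87995146e-05]), 'tool_pos': array([0.16588013, 0.6020108 , 0.24900024]), 'eef_rot': array([ 1.33950232e-01,  9.90987714e-01, -8.27061261e-04, -4.08621493e-05]), 'contact_force': array([-0.30383822,  0.99699406,  0.35765939]), 'moment': array([-0.02980119, -0.01695172,  0.01083985]), 'opening': 0.9994301496900816}
```

View pics/scene0.png

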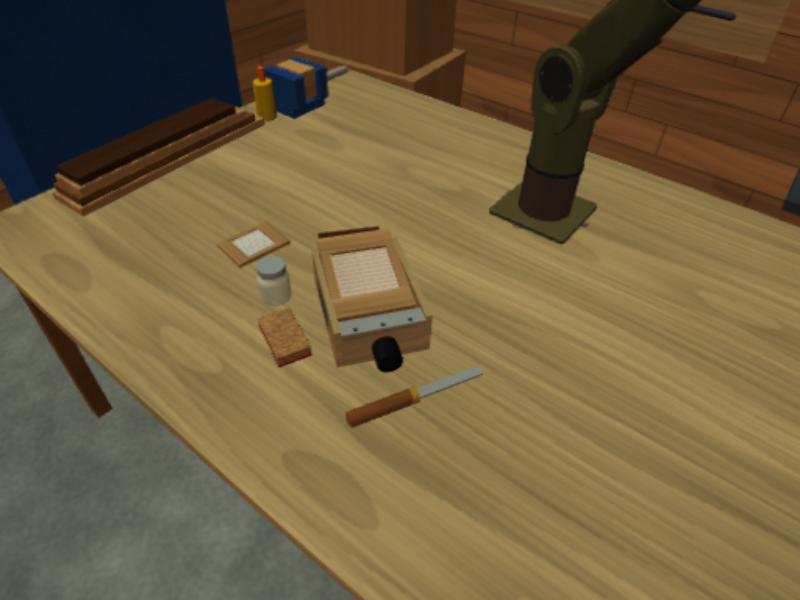

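View pics/top0.png

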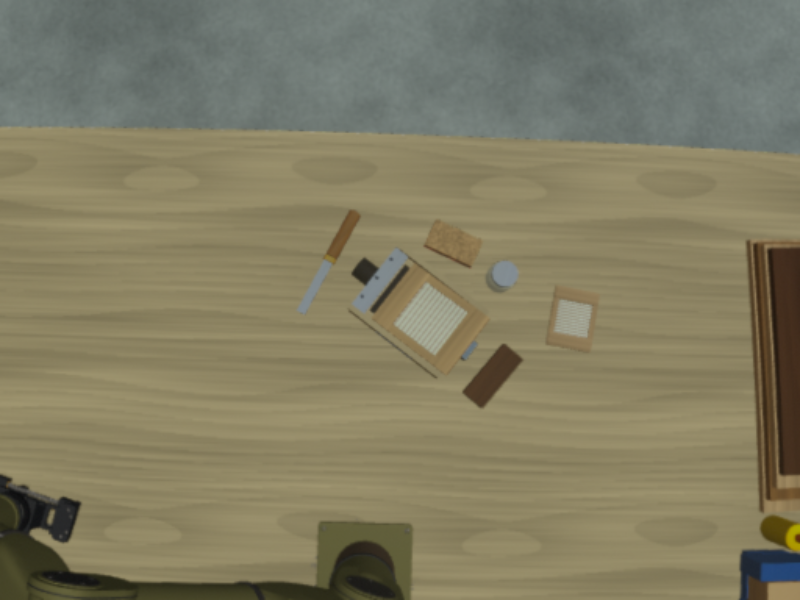

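The scene view shows the dust box with cassette at about (370,290), lip end toward the camera, and jar, cork block and chisel around it. The top view shows the lip at (380,280), cassette tail at (465,350), and the offcut just behind it at (492,376). I'll enlarge both.

Run:
```python
import cv2, pickle
for n,(x0,y0,w,h) in dict(top=(210,145,130,100),scene=(190,135,100,105)).items():
    c=pickle.load(open(n+"0.pkl","rb"))["color"][y0:y0+h,x0:x0+w,::-1]
    k=6 if n=="top" else 5.7
    k=6 if n=="top" else 5
    c=cv2.resize(c,None,fx=k,fy=k,interpolation=cv2.INTER_CUBIC)
    for i in range(0,w,10): cv2.putText(c,str(x0+i),(int(i*k),8),0,.3,(0,0,255)); cv2.line(c,(int(i*k),10),(int(i*k),16),(0,0,255))
    for i in range(0,h,10): cv2.putText(c,str(y0+i),(0,int(i*k)+4),0,.3,(0,0,255)); cv2.line(c,(20,int(i*k)),(26,int(i*k)),(0,0,255))
    cv2.imwrite(f"pics/{n}crop.png",c)
```

```text
(no output)
```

View pics/topcrop.png

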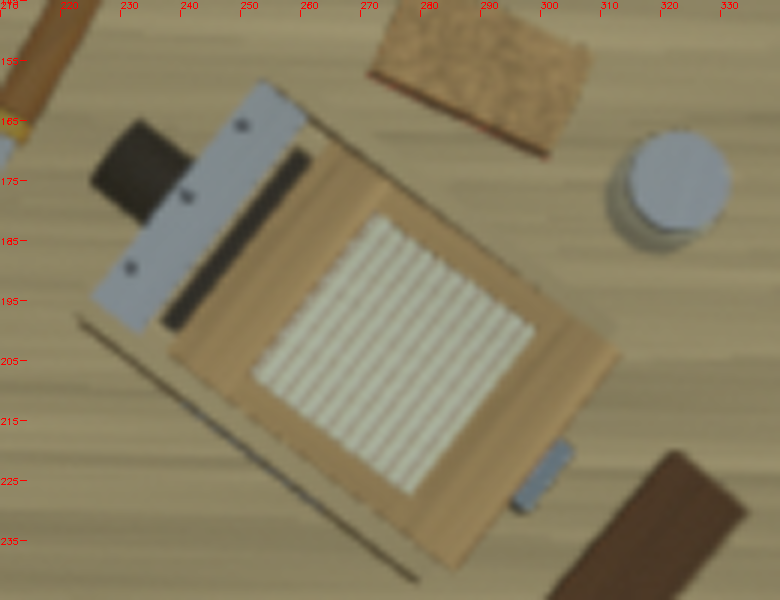

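View pics/scenecrop.png

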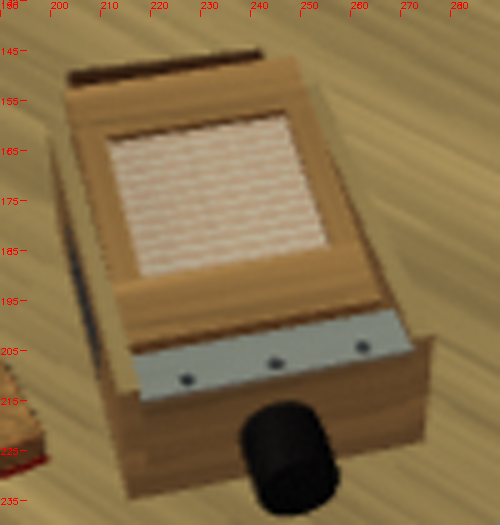

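The top crop shows the lip's free edge at (261,165)–(233.5,200.5), the pleat window at (272.5,180.5), (299,200), (278.5,227.5), (252,207.5), and the tail edge at (312.5,204)–(285.5,240). The scene crop shows the same features. Next I triangulate them.

```bash
cat > h.py <<'E'
import cv2, numpy as np, pickle
F=np.diag([1,-1,-1.])
class Cam:
    def __init__(s,d):
        W=np.array(d["world_to_cam"]); s.R=F@W[:3,:3]; s.t=F@W[:3,3]; s.P=np.c_[s.R,s.t]; s.C=-s.R.T@s.t
        s.K=np.array([[d["fx"],0,d["cx"]],[0,d["fy"],d["cy"]],[0,0,1]]); s.D=np.array(d["dist"]); s.img=d["color"]
    def und(s,p): return cv2.undistortPoints(np.array(p,float).reshape(-1,1,2),s.K,s.D).reshape(-1,2)
    def plane(s,p,z):
        u=s.und(p); d=np.c_[u,np.ones(len(u))]@s.R; return s.C+d*((z-s.C[2])/d[:,2])[:,None]
    def proj(s,X): return cv2.projectPoints(np.array(X,float),cv2.Rodrigues(s.R)[0],s.t,s.K,s.D)[0].reshape(-1,2)
def tri(a,pa,b,pb):
    X=cv2.triangulatePoints(a.P,b.P,a.und(pa).T,b.und(pb).T); return (X[:3]/X[3]).T
def load(n): return Cam(pickle.load(open(n,"rb")))
E
python3 - <<'E'
from h import *
np.set_printoptions(precision=4,suppress=True)
T,S=load("top0.pkl"),load("scene0.pkl")
pt=[(272.5,180.5),(252,207.5),(299,200),(278.5,227.5)]; ps=[(218,190),(255.5,184),(211.5,163),(247.5,157.5)]
X=tri(T,pt,S,ps); print("pleats\n",X)
L=T.plane([(261,165),(233.5,200.5),(253.5,158.5),(225,194)],.0815); print("lip top@.0815\n",L)
L2=S.plane([(216.5,205.5),(267.5,197),(218,215),(272,205.5)],.0815); print("lip scene\n",L2)
print("tail tri\n",tri(T,[(312.5,204),(285.5,240)],S,[(203.5,153),(249,147)]))
print("wall edge @.09?", T.plane([(224,198),(279,242)],0), T.plane([(261,165),(285.5,240)],.09))
y=L[0]-L[1]; print("lip len",np.linalg.norm(y),"yaw",np.degrees(np.arctan2(y[0],-y[1])))
v=X[:2].mean(0)-X[2:].mean(0); print("pleat dir",v,np.linalg.norm(v),np.degrees(np.arctan2(v[1],v[0])),"tilt",np.degrees(np.arctan2(-v[2],np.hypot(*v[:2]))))
# offcut, jar
print("offcut top", T.plane([(323,219.5),(334.5,230),(301,245)],.035), "jar", T.plane([(328,179)],.085))
E
```

```text
pleats
 [[ 0.6247 -0.1127  0.0804]
 [ 0.5327 -0.0472  0.0776]
 [ 0.5605 -0.1994  0.0964]
 [ 0.4678 -0.1335  0.0954]]
lip top@.0815
 [[ 0.6745 -0.0724  0.0815]
 [ 0.5534  0.0146  0.0815]
 [ 0.6955 -0.0468  0.0815]
 [ 0.5739  0.0433  0.0815]]
lip scene
 [[ 0.6748 -0.0736  0.0815]
 [ 0.5577  0.0154  0.0815]
 [ 0.6985 -0.0462  0.0815]
 [ 0.5768  0.0453  0.0815]]
tail tri
 [[ 0.5485 -0.2433  0.1066]
 [ 0.4286 -0.1577  0.1026]]
wall edge @.09? [[ 0.5679  0.0501  0.    ]
 [ 0.4221 -0.1445  0.    ]] [[ 0.6731 -0.0721  0.09  ]
 [ 0.4291 -0.1594  0.09  ]]
lip len 0.14909229683565958 yaw 54.32089732767389
pleat dir [ 0.0645  0.0865 -0.0169] 0.10920854594991963 53.275414065421515 tilt 8.905369494130353
offcut top [[ 0.5025 -0.2897  0.035 ]
 [ 0.4681 -0.3297  0.035 ]
 [ 0.4141 -0.2168  0.035 ]] jar [[ 0.6348 -0.2959  0.085 ]]
```

Call:
drive_tool:
  commands:
    - {"dx": -0.038, "dy": -0.021, "claw": 0}
    - {"dx": -0.038, "dy": -0.021, "claw": 0}
    - {"dx": -0.038, "dy": -0.021, "claw": 0}
    - {"dx": -0.038, "dy": -0.021, "claw": 0}
    - {"dx": -0.038, "dy": -0.021, "claw": 0}
    - {"dx": -0.038, "dy": -0.021, "claw": 0}
    - {"dx": -0.038, "dy": -0.021, "claw": 0}
    - {"dx": -0.038, "dy": -0.021, "claw": 0}
    - {"dx": -0.038, "dy": -0.021, "claw": 0}
    - {"dx": -0.038, "dy": -0.021, "claw": 0}
  grip_force: 30

```text
validation failed for argument at $.co...
```

Call:
drive_tool:
  commands:
    - {"dx": -0.011, "dy": -0.042}
    - {"dx": -0.011, "dy": -0.042}
    - {"dx": -0.011, "dy": -0.042}
    - {"dx": -0.011, "dy": -0.042}
    - {"dx": -0.011, "dy": -0.042}
    - {"dx": -0.011, "dy": -0.042}
    - {"dx": -0.011, "dy": -0.042}
    - {"dx": -0.011, "dy": -0.042}
    - {"dx": -0.011, "dy": -0.042}
    - {"dx": -0.011, "dy": -0.042}
    - {"dx": -0.011, "dy": -0.042}
    - {"dx": -0.011, "dy": -0.042}

```text
validation failed for argument at $.co...
```

Call:
drive_tool:
  commands:
    - {"wz": 0.149}
    - {"wz": 0.149}
    - {"wz": 0.149}
    - {"wz": 0.149}
    - {"wz": 0.149}
    - {"wz": 0.149}
    - {"wz": 0.149}
    - {"wz": 0.149}
    - {"wz": 0.149}
    - {"wz": 0.149}
    - {"wz": 0.149}
    - {"wz": 0.149}

```text
validation failed for argument at $.co...
```

Call:
drive_tool:
  commands:
    - {"wx": 0, "wy": 0, "wz": 0, "dx": -0.038, "dy": -0.021, "dz": 0, "claw": 0}
  grip_force: 30

```text
clock: 0.2
tool_pos: [0.1907, 0.576, 0.2493]
eef_rot: [0.129, 0.992, 0.002, -0.003]
contact_force: [0.4, 0.8, 0.3]
opening: 0.931
```

Every row needs all its keys.

Call:
drive_tool:
  commands:
    - {"wx": 0, "wy": 0, "wz": 0, "dx": -0.038, "dy": -0.021, "dz": 0, "claw": 0}
    - {"wx": 0, "wy": 0, "wz": 0, "dx": -0.038, "dy": -0.021, "dz": 0, "claw": 0}
    - {"wx": 0, "wy": 0, "wz": 0, "dx": -0.038, "dy": -0.021, "dz": 0, "claw": 0}
    - {"wx": 0, "wy": 0, "wz": 0, "dx": -0.038, "dy": -0.021, "dz": 0, "claw": 0}
    - {"wx": 0, "wy": 0, "wz": 0, "dx": -0.038, "dy": -0.021, "dz": 0, "claw": 0}
    - {"wx": 0, "wy": 0, "wz": 0, "dx": -0.038, "dy": -0.021, "dz": 0, "claw": 0}
    - {"wx": 0, "wy": 0, "wz": 0, "dx": -0.038, "dy": -0.021, "dz": 0, "claw": 0}
    - {"wx": 0, "wy": 0, "wz": 0, "dx": -0.038, "dy": -0.021, "dz": 0, "claw": 0}
    - {"wx": 0, "wy": 0, "wz": 0, "dx": -0.038, "dy": -0.021, "dz": 0, "claw": 0}

```text
clock: 1.1
tool_pos: [0.4775, 0.2976, 0.2495]
eef_rot: [0.134, 0.991, -0.0, -0.0]
contact_force: [0.9, 0.6, 0.2]
opening: 0.116
```

Call:
drive_tool:
  commands:
    - {"wx": 0, "wy": 0, "wz": 0, "dx": -0.011, "dy": -0.042, "dz": 0, "claw": 0}
    - {"wx": 0, "wy": 0, "wz": 0, "dx": -0.011, "dy": -0.042, "dz": 0, "claw": 0}
    - {"wx": 0, "wy": 0, "wz": 0, "dx": -0.011, "dy": -0.042, "dz": 0, "claw": 0}
    - {"wx": 0, "wy": 0, "wz": 0, "dx": -0.011, "dy": -0.042, "dz": 0, "claw": 0}
    - {"wx": 0, "wy": 0, "wz": 0, "dx": -0.011, "dy": -0.042, "dz": 0, "claw": 0}
    - {"wx": 0, "wy": 0, "wz": 0, "dx": -0.011, "dy": -0.042, "dz": 0, "claw": 0}
    - {"wx": 0, "wy": 0, "wz": 0, "dx": -0.011, "dy": -0.042, "dz": 0, "claw": 0}
    - {"wx": 0, "wy": 0, "wz": 0, "dx": -0.011, "dy": -0.042, "dz": 0, "claw": 0}
    - {"wx": 0, "wy": 0, "wz": 0, "dx": -0.011, "dy": -0.042, "dz": 0, "claw": 0}
    - {"wx": 0, "wy": 0, "wz": 0, "dx": -0.011, "dy": -0.042, "dz": 0, "claw": 0}
    - {"wx": 0, "wy": 0, "wz": 0, "dx": -0.011, "dy": -0.042, "dz": 0, "claw": 0}
    - {"wx": 0, "wy": 0, "wz": 0, "dx": -0.011, "dy": -0.042, "dz": 0, "claw": 0}

```text
clock: 2.3
tool_pos: [0.4695, -0.2235, 0.2495]
eef_rot: [0.134, 0.991, 0.0, -0.0]
contact_force: [0.5, 0.3, -0.2]
opening: 0.006
```

Call:
drive_tool:
  commands:
    - {"wx": 0, "wy": 0, "wz": 0.149, "dx": 0, "dy": 0, "dz": 0, "claw": 0}
    - {"wx": 0, "wy": 0, "wz": 0.149, "dx": 0, "dy": 0, "dz": 0, "claw": 0}
    - {"wx": 0, "wy": 0, "wz": 0.149, "dx": 0, "dy": 0, "dz": 0, "claw": 0}
    - {"wx": 0, "wy": 0, "wz": 0.149, "dx": 0, "dy": 0, "dz": 0, "claw": 0}
    - {"wx": 0, "wy": 0, "wz": 0.149, "dx": 0, "dy": 0, "dz": 0, "claw": 0}
    - {"wx": 0, "wy": 0, "wz": 0.149, "dx": 0, "dy": 0, "dz": 0, "claw": 0}
    - {"wx": 0, "wy": 0, "wz": 0.149, "dx": 0, "dy": 0, "dz": 0, "claw": 0}
    - {"wx": 0, "wy": 0, "wz": 0.149, "dx": 0, "dy": 0, "dz": 0, "claw": 0}
    - {"wx": 0, "wy": 0, "wz": 0.149, "dx": 0, "dy": 0, "dz": 0, "claw": 0}
    - {"wx": 0, "wy": 0, "wz": 0.149, "dx": 0, "dy": 0, "dz": 0, "claw": 0}
    - {"wx": 0, "wy": 0, "wz": 0.149, "dx": 0, "dy": 0, "dz": 0, "claw": 0}
    - {"wx": 0, "wy": 0, "wz": 0.149, "dx": 0, "dy": 0, "dz": 0, "claw": 0}

```text
clock: 3.5
tool_pos: [0.4698, -0.2215, 0.2494]
eef_rot: [0.858, 0.514, -0.0, -0.0]
contact_force: [0.1, -0.5, -0.4]
opening: 0.002
```

```bash
cat >> h.py <<'E'
from scipy.spatial.transform import Rotation as Ro
YAW=53.7; E=np.array([np.cos(np.radians(YAW)),np.sin(np.radians(YAW))]); N=np.array([-E[1],E[0]]); BC=np.array([.562,-.1015])
def where(r):
    s=r.get_state(); R=Ro.from_quat(s["eef_rot"]).as_matrix(); p=s["tool_pos"]; d=p[:2]-BC
    print("t %.2f"%s["clock"],"box-frame tcp mm",np.round([d@E*1e3,d@N*1e3,p[2]*1e3],1),"tip z %.1f"%(p[2]*1e3+11*R[2,2]),"yaw tool x %.1f"%np.degrees(np.arctan2(R[1,0],R[0,0])),"tilt xz",np.round(R[2],3),"F",np.round(s["contact_force"],1),"q",np.round(s["q"],2))
E
python3 -c "
from h import *
from plant import r
where(r)"
```

```text
t 3.50 box-frame tcp mm [-151.3    3.3  249.4] tip z 238.4 yaw tool x 61.8 tilt xz [ 0.    -0.001 -1.   ] F [ 0.1 -0.5 -0.4] q [ 0.21  0.56  0.23  1.9  -0.19  0.71  0.06]
```

Call:
drive_tool:
  commands:
    - {"wx": 0, "wy": 0, "wz": 0.141, "dx": 0, "dy": 0, "dz": 0, "claw": 0}
    - {"wx": 0, "wy": 0, "wz": 0, "dx": -0.004, "dy": 0.003, "dz": 0.04, "claw": 0}
    - {"wx": 0, "wy": 0, "wz": 0, "dx": 0, "dy": 0, "dz": 0.04, "claw": 0}
    - {"wx": 0, "wy": 0, "wz": 0, "dx": 0, "dy": 0, "dz": 0.04, "claw": 0}
    - {"wx": 0, "wy": 0, "wz": 0, "dx": 0, "dy": 0, "dz": 0.021, "claw": 0}
    - {"wx": 0, "wy": 0, "wz": 0, "dx": 0, "dy": 0, "dz": 0, "claw": 0}

```text
clock: 4.1
tool_pos: [0.4681, -0.2256, 0.1059]
eef_rot: [0.891, 0.455, -0.002, -0.003]
contact_force: [-0.6, -0.9, 0.3]
opening: 0.004
```

```bash
cat > look.py <<'E'
import sys
from h import *
from plant import r, snapshot
where(r); t=sys.argv[1]; o=[]
for n,(x0,y0,w,h) in dict(top=(215,150,110,100),scene=(185,115,110,100)).items():
    s=snapshot(n); pickle.dump(s,open(n+t+".pkl","wb"))
    k=3.6; c=cv2.resize(s["color"][y0:y0+h,x0:x0+w,::-1],None,fx=k,fy=k,interpolation=cv2.INTER_CUBIC)
    for i in range(0,w,10): cv2.putText(c,str(x0+i),(int(i*k),8),0,.3,(0,0,255)); cv2.line(c,(int(i*k),10),(int(i*k),16),(0,0,255))
    for i in range(0,h,10): cv2.putText(c,str(y0+i),(0,int(i*k)+4),0,.3,(0,0,255)); cv2.line(c,(20,int(i*k)),(26,int(i*k)),(0,0,255))
    o.append(c)
cv2.imwrite(f"pics/look{t}.png",np.hstack(o))
E
python3 look.py 1
```

```text
t 4.10 box-frame tcp mm [-155.6    2.1  105.9] tip z 94.9 yaw tool x 54.1 tilt xz [-0.001 -0.006 -1.   ] F [-0.6 -0.9  0.3] q [ 0.27  0.8   0.15  2.   -0.31  0.37  0.04]
```

View pics/look1.png

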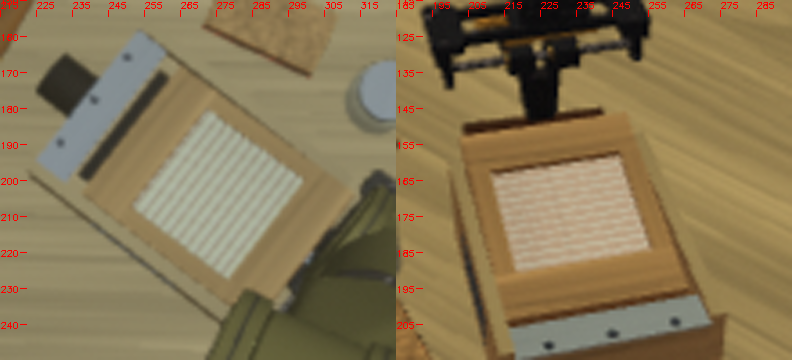

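The finger is centred behind the tail, with its tip at scene (225,147). The cassette hasn't moved. I'll push along +x.

Call:
drive_tool:
  commands:
    - {"wx": 0, "wy": 0, "wz": 0, "dx": 0.008, "dy": 0.002, "dz": 0, "claw": 0}
    - {"wx": 0, "wy": 0, "wz": 0, "dx": 0.008, "dy": 0, "dz": 0, "claw": 0}
    - {"wx": 0, "wy": 0, "wz": 0, "dx": 0.004, "dy": 0, "dz": 0, "claw": 0}
    - {"wx": 0, "wy": 0, "wz": 0, "dx": 0.004, "dy": 0, "dz": 0, "claw": 0}
    - {"wx": 0, "wy": 0, "wz": 0, "dx": 0.003, "dy": 0, "dz": 0, "claw": 0}
    - {"wx": 0, "wy": 0, "wz": 0, "dx": 0.003, "dy": 0, "dz": 0, "claw": 0}
    - {"wx": 0, "wy": 0, "wz": 0, "dx": 0.003, "dy": 0, "dz": 0, "claw": 0}
    - {"wx": 0, "wy": 0, "wz": 0, "dx": 0.003, "dy": 0, "dz": 0, "claw": 0}

```text
clock: 5.0
tool_pos: [0.4927, -0.1987, 0.1086]
eef_rot: [0.891, 0.454, -0.0, -0.0]
contact_force: [-0.7, -1.2, -1.4]
opening: 0.007
```

```bash
python3 look.py 2
```

```text
t 5.00 box-frame tcp mm [-119.3   -1.7  108.6] tip z 97.6 yaw tool x 54.1 tilt xz [-0. -0. -1.] F [-0.7 -1.2 -1.4] q [ 0.19  0.8   0.17  1.97 -0.32  0.39 -0.01]
```

View pics/look2.png

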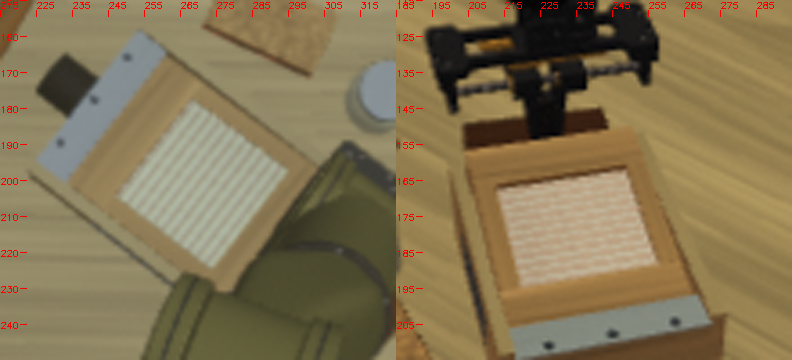

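The cassette slid straight. The dark gap at the lip has closed and the lead is about to go under it. I keep pushing while watching the force.

Call:
drive_tool:
  commands:
    - {"wx": 0, "wy": 0, "wz": 0, "dx": 0.003, "dy": 0, "dz": 0.002, "claw": 0}
    - {"wx": 0, "wy": 0, "wz": 0, "dx": 0.003, "dy": 0, "dz": 0, "claw": 0}
    - {"wx": 0, "wy": 0, "wz": 0, "dx": 0.002, "dy": 0, "dz": 0, "claw": 0}
    - {"wx": 0, "wy": 0, "wz": 0, "dx": 0, "dy": 0, "dz": 0, "claw": 0}

```text
clock: 5.5
tool_pos: [0.4981, -0.1913, 0.1065]
eef_rot: [0.89, 0.455, 0.0, -0.0]
contact_force: [0.0, -0.1, 0.2]
opening: 0.005
```

Call:
drive_tool:
  commands:
    - {"wx": 0, "wy": 0, "wz": 0, "dx": 0.002, "dy": 0, "dz": 0, "claw": 0}
    - {"wx": 0, "wy": 0, "wz": 0, "dx": 0.002, "dy": 0, "dz": 0, "claw": 0}
    - {"wx": 0, "wy": 0, "wz": 0, "dx": 0, "dy": 0, "dz": 0, "claw": 0}

```text
clock: 5.8
tool_pos: [0.4997, -0.1894, 0.1067]
eef_rot: [0.891, 0.454, -0.0, 0.0]
contact_force: [-0.5, -2.2, -0.6]
opening: 0.004
```

```bash
python3 look.py 3
```

```text
t 5.80 box-frame tcp mm [-107.8   -1.8  106.7] tip z 95.7 yaw tool x 54.1 tilt xz [-0.001  0.    -1.   ] F [-0.5 -2.2 -0.6] q [ 0.17  0.81  0.17  1.96 -0.33  0.4  -0.03]
```

View pics/look3.png

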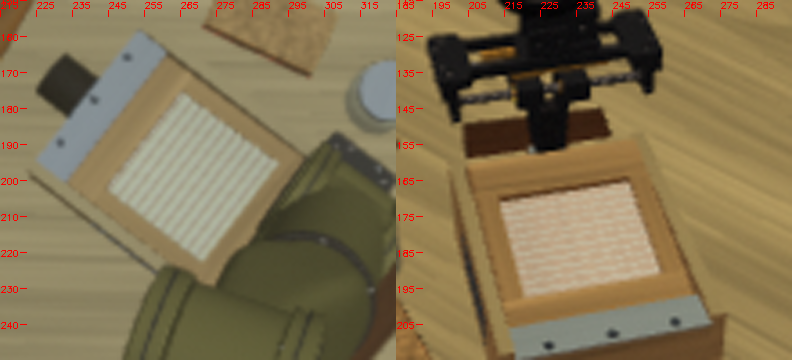

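Run:
```python
from h import *
T,S=load("top3.pkl"),load("scene3.pkl")
X=tri(T,[(265.8,175.8),(244.7,201.9),(292.5,194.4),(271.9,222.5)],S,[(220,197.5),(258.6,190.6),(213.6,170.3),(250.3,165)])
c=X.mean(0); v=X[:2].mean(0)-X[2:].mean(0); d=c[:2]-BC
print(np.round(X,4)); print("pleat centre box mm",d@E*1e3,d@N*1e3,c[2]*1e3,"tilt",np.degrees(np.arctan2(-v[2],np.hypot(*v[:2]))),"yaw",np.degrees(np.arctan2(v[1],v[0])))
```

```text
[[ 0.6405 -0.0905  0.0758]
 [ 0.5502 -0.0224  0.0784]
 [ 0.5778 -0.177   0.0905]
 [ 0.4832 -0.1111  0.0864]]
pleat centre box mm 1.5494683282414066 0.006178502514119719 82.74491441203303 tilt 5.958252947312547 yaw 53.503089958273684
```

Triangulated, the cassette origin is within about 1 mm of the recess centre. Its tilt is about 6°, which means the lead is under the lip and the tail is resting on the catch. Next I lift, move over the tail rail and press.

Call:
drive_tool:
  commands:
    - {"wx": 0, "wy": 0, "wz": 0, "dx": -0.002, "dy": 0, "dz": 0, "claw": 0}
    - {"wx": 0, "wy": 0, "wz": 0, "dx": 0, "dy": 0, "dz": -0.015, "claw": 0}
    - {"wx": 0, "wy": 0, "wz": 0, "dx": 0.024, "dy": -0.002, "dz": 0, "claw": 0}
    - {"wx": 0, "wy": 0, "wz": 0, "dx": 0, "dy": 0, "dz": 0, "claw": 0}
    - {"wx": 0, "wy": 0, "wz": 0, "dx": 0, "dy": 0, "dz": 0, "claw": 0}

```text
clock: 6.4
tool_pos: [0.5112, -0.1694, 0.1216]
eef_rot: [0.89, 0.455, 0.0, -0.0]
contact_force: [-0.4, -0.7, -0.5]
opening: 0.004
```

```bash
python3 -c "
from h import *
from plant import r
where(r)"
```

```text
t 6.40 box-frame tcp mm [-84.8   0.7 121.6] tip z 110.6 yaw tool x 54.2 tilt xz [ 0.001 -0.    -1.   ] F [-0.4 -0.7 -0.5] q [ 0.12  0.79  0.2   1.95 -0.33  0.44 -0.07]
```

Call:
drive_tool:
  commands:
    - {"wx": 0, "wy": 0, "wz": 0, "dx": -0.002, "dy": 0, "dz": 0.01, "claw": 0}
    - {"wx": 0, "wy": 0, "wz": 0, "dx": 0, "dy": 0, "dz": 0.006, "claw": 0}
    - {"wx": 0, "wy": 0, "wz": 0, "dx": 0, "dy": 0, "dz": 0.003, "claw": 0}
    - {"wx": 0, "wy": 0, "wz": 0, "dx": 0, "dy": 0, "dz": 0.002, "claw": 0}
    - {"wx": 0, "wy": 0, "wz": 0, "dx": 0, "dy": 0, "dz": 0.002, "claw": 0}

```text
clock: 6.9
tool_pos: [0.5094, -0.1723, 0.0983]
eef_rot: [0.891, 0.454, -0.0, -0.0]
contact_force: [-0.4, -0.8, 1.6]
opening: 0.006
```

Call:
drive_tool:
  commands:
    - {"wx": 0, "wy": 0, "wz": 0, "dx": 0, "dy": 0, "dz": 0.002, "claw": 0}
    - {"wx": 0, "wy": 0, "wz": 0, "dx": 0, "dy": 0, "dz": 0.002, "claw": 0}
    - {"wx": 0, "wy": 0, "wz": 0, "dx": 0, "dy": 0, "dz": 0.002, "claw": 0}

```text
clock: 7.2
tool_pos: [0.5098, -0.1717, 0.0926]
eef_rot: [0.891, 0.455, -0.0, -0.0]
contact_force: [-0.8, -1.2, 2.4]
opening: 0.003
```

Call:
drive_tool:
  commands:
    - {"wx": 0, "wy": 0, "wz": 0, "dx": 0, "dy": 0, "dz": 0.002, "claw": 0}
    - {"wx": 0, "wy": 0, "wz": 0, "dx": 0, "dy": 0, "dz": 0.002, "claw": 0}
    - {"wx": 0, "wy": 0, "wz": 0, "dx": 0, "dy": 0, "dz": 0.001, "claw": 0}

```text
clock: 7.5
tool_pos: [0.5107, -0.1706, 0.0875]
eef_rot: [0.89, 0.455, 0.001, -0.0]
contact_force: [1.1, 1.3, 1.2]
opening: 0.007
```

Call:
drive_tool:
  commands:
    - {"wx": 0, "wy": 0, "wz": 0, "dx": 0, "dy": 0, "dz": 0.001, "claw": 0}
    - {"wx": 0, "wy": 0, "wz": 0, "dx": 0, "dy": 0, "dz": 0.001, "claw": 0}

```text
clock: 7.7
tool_pos: [0.5107, -0.1708, 0.0858]
eef_rot: [0.89, 0.455, 0.001, -0.0]
contact_force: [2.3, 3.2, 3.1]
opening: 0.002
```

Call:
drive_tool:
  commands:
    - {"wx": 0, "wy": 0, "wz": 0, "dx": 0, "dy": 0, "dz": 0.001, "claw": 0}
    - {"wx": 0, "wy": 0, "wz": 0, "dx": 0, "dy": 0, "dz": 0.001, "claw": 0}
    - {"wx": 0, "wy": 0, "wz": 0, "dx": 0, "dy": 0, "dz": 0, "claw": 0}

```text
clock: 8.0
tool_pos: [0.5108, -0.1708, 0.0854]
eef_rot: [0.891, 0.455, 0.001, -0.0]
contact_force: [-0.5, 5.4, 19.0]
opening: 0.005
```

It stopped hard at tip z ≈ 74.4 mm with 19 N, against a nominal home top of 74 mm. I lift straight up, move clear and look.

Call:
drive_tool:
  commands:
    - {"wx": 0, "wy": 0, "wz": 0, "dx": 0, "dy": 0, "dz": -0.004, "claw": 0}
    - {"wx": 0, "wy": 0, "wz": 0, "dx": 0, "dy": 0, "dz": -0.02, "claw": 0}
    - {"wx": 0, "wy": 0, "wz": 0, "dx": 0, "dy": 0, "dz": -0.04, "claw": 0}
    - {"wx": 0, "wy": 0, "wz": 0, "dx": 0, "dy": 0, "dz": -0.04, "claw": 0}
    - {"wx": 0, "wy": 0, "wz": 0, "dx": 0, "dy": 0, "dz": -0.04, "claw": 0}
    - {"wx": 0, "wy": 0, "wz": 0, "dx": -0.03, "dy": 0.035, "dz": 0, "claw": 0}
    - {"wx": 0, "wy": 0, "wz": 0, "dx": -0.03, "dy": 0.035, "dz": 0, "claw": 0}
    - {"wx": 0, "wy": 0, "wz": 0, "dx": -0.03, "dy": 0.035, "dz": 0, "claw": 0}
    - {"wx": 0, "wy": 0, "wz": 0, "dx": -0.03, "dy": 0.035, "dz": 0, "claw": 0}
    - {"wx": 0, "wy": 0, "wz": 0, "dx": -0.02, "dy": 0.035, "dz": 0, "claw": 0}
    - {"wx": 0, "wy": 0, "wz": 0, "dx": 0, "dy": 0.035, "dz": 0, "claw": 0}
    - {"wx": 0, "wy": 0, "wz": 0, "dx": 0, "dy": 0, "dz": 0, "claw": 0}

```text
clock: 9.2
tool_pos: [0.5984, -0.4121, 0.2261]
eef_rot: [0.891, 0.453, -0.001, 0.001]
contact_force: [-0.1, 0.3, 0.0]
opening: 0.001
```

```bash
python3 look.py 4
```

```text
t 9.20 box-frame tcp mm [-228.8 -213.3  226.1] tip z 215.1 yaw tool x 53.9 tilt xz [-0.003  0.002 -1.   ] F [-0.1  0.3  0. ] q [ 0.41  0.88  0.28  1.25 -0.25  1.05  0.09]
```

View pics/look4.png

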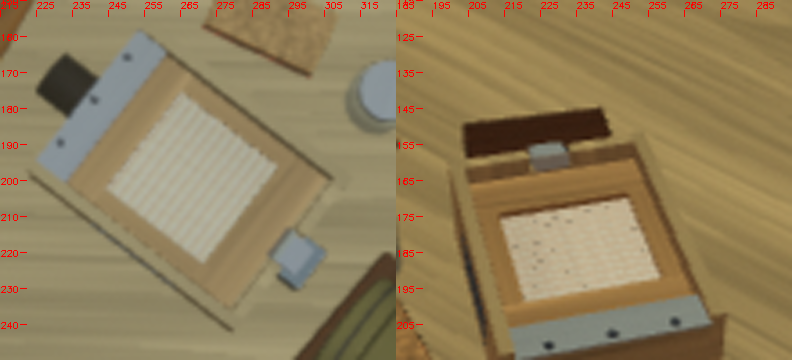

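The rear wall's inner face and the whole catch nose now show above the cassette tail, at scene (227,158), so it has dropped below the catch. I check flatness and the bystanders numerically.

Run:
```python
from h import *
T,S=load("top4.pkl"),load("scene4.pkl")
X=tri(T,[(265.8,175.8),(244.7,201.9),(291.9,195.3),(271.9,223.1)],S,[(220.6,198.3),(258.6,191.7),(213.6,174.4),(249.7,169.4)])
c=X.mean(0); v=X[:2].mean(0)-X[2:].mean(0); d=c[:2]-BC
print(np.round(X,4)); print("centre box mm",d@E*1e3,d@N*1e3,c[2]*1e3,"tilt",np.degrees(np.arctan2(-v[2],np.hypot(*v[:2]))))
# change outside box between first and last views
for n in("scene","top"):
    a,b=load(n+"0.pkl").img,load(n+"4.pkl").img; m=(np.abs(a.astype(int)-b).max(2)>50).astype(np.uint8)
    k,_,st,_=cv2.connectedComponentsWithStats(m); print(n,[list(q) for q in st[1:] if q[4]>6])
```

```text
[[ 0.6402 -0.0898  0.0729]
 [ 0.5505 -0.0222  0.0742]
 [ 0.5772 -0.1775  0.0732]
 [ 0.4824 -0.1128  0.067 ]]
centre box mm 1.061334858356423 0.06357052645257337 71.81864743477486 tilt -1.8152941058044079
scene [[np.int32(305), np.int32(0), np.int32(65), np.int32(46), np.int32(1290)], [np.int32(375), np.int32(0), np.int32(65), np.int32(47), np.int32(1423)], [np.int32(435), np.int32(0), np.int32(14), np.int32(3), np.int32(26)], [np.int32(335), np.int32(10), np.int32(6), np.int32(3), np.int32(8)], [np.int32(124), np.int32(48), np.int32(16), np.int32(4), np.int32(16)], [np.int32(129), np.int32(59), np.int32(19), np.int32(4), np.int32(40)], [np.int32(353), np.int32(62), np.int32(6), np.int32(3), np.int32(10)], [np.int32(373), np.int32(64), np.int32(8), np.int32(4), np.int32(20)], [np.int32(112), np.int32(66), np.int32(47), np.int32(30), np.int32(273)], [np.int32(136), np.int32(71), np.int32(43), np.int32(43), np.int32(657)], [np.int32(380), np.int32(74), np.int32(6), np.int32(8), np.int32(13)], [np.int32(124), np.int32(93), np.int32(6), np.int32(3), np.int32(8)], [np.int32(204), np.int32(
[... 394 characters left out ...]
32(13), np.int32(16), np.int32(22)], [np.int32(419), np.int32(165), np.int32(10), np.int32(14), np.int32(30)], [np.int32(237), np.int32(170), np.int32(25), np.int32(30), np.int32(139)], [np.int32(421), np.int32(172), np.int32(9), np.int32(12), np.int32(14)], [np.int32(245), np.int32(176), np.int32(26), np.int32(31), np.int32(275)], [np.int32(415), np.int32(180), np.int32(4), np.int32(5), np.int32(8)], [np.int32(273), np.int32(197), np.int32(25), np.int32(29), np.int32(168)], [np.int32(291), np.int32(215), np.int32(11), np.int32(11), np.int32(62)], [np.int32(350), np.int32(262), np.int32(4), np.int32(6), np.int32(10)], [np.int32(0), np.int32(303), np.int32(209), np.int32(81), np.int32(4984)]]
```

```bash
python3 -c "
from plant import r
print(r.finish_job())"
```

```text
the job is handed in; nothing more can be done
None
```

The filter cassette is home in its recess, and I handed the job in with the arm clear of everything at about 9.3 s of the 38 s.

**What I did:** With the closed fingertips I pushed the tail edge along until the low edge was under the steel lip and the tail dropped onto the catch. I then pressed the tail rail straight down. It stopped firmly with the fingertip at 74.4 mm and a 19 N reading, where the frame's top should be at 74 mm. By the measured positions, the fingers touched only the wooden frame.

**Last checks:**
- **Position:** the cassette's centre is about 1 mm from the recess centre, and the pleat top is at 71.8 mm where 72 mm is expected.
- **Catch:** the catch nose shows above the tail edge in both views.
- **Flatness:** the measured tilt came out at −1.8°, not exactly zero. Corner heights from the images scatter by several mm, so I take this as measurement noise; the contact height, pleat height and catch all agree with it lying flat.
- **Bystanders:** comparing the scene camera's first and last images showed no change at the jar, cork block or chisel. The offcut was hidden behind the cassette in the first image and partly behind the arm in the last top view. I could only judge that one from the path, where the fingertips and gripper stayed above its 35 mm height.

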